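Zero the push gauge, then hold the lamp bracket against the sprung stop

ROBOT

A 6-joint arm with a two-finger parallel gripper is mounted at the origin on the work surface. World frame = base frame: x ahead of the robot, y to its left, z up, the work surface at z = 0. Lengths are in m, angles in rad, forces in N, time in s.
With the tool pointing down it reaches from about 0.275 to 0.825 m from the base axis. Payload 4.9 kg.
Tool frame: the origin (TCP) lies midway between the tips of the shut fingers; the grasp point (between the pads) lies robot.grip_point_offset behind it (robot.grip_point_offset is the distance from the TCP to the grasp point, in m); z points along the fingers, y is the line along which they close (so a half turn about z gives the same grasp; the last joint's range is limited). The gripper opens to 85 mm and grips with 20 to 120 N. Pads are 22 mm wide; open, the fingers measure 114 mm over their backs; the gripper's body (76 mm by 85 mm) begins 54 mm behind the grasp point. The pads swing forward as they close: fully open they stand 13 mm farther back than shut.
Start: joints at [0.987, 0.326, -0.193, 1.052, 0, 1.437], TCP at [0.239, 0.495, 0.231] pointing down, gripper open.
Joint ranges: [-2.65, 2.65], [-0.97, 1.79], [-1.3, 1.35], [-1.93, 2.1], [-1.47, 1.37], [-3.14, 3.14]. Speed limits (rad/s): [2.57, 2.57, 3.14, 3.14, 3.14, 3.14].

INTERFACE

Orientations are given as a unit quaternion [w, x, y, z].
In Python, from bench import robot, viewer gives the robot as it stands.
- The arm moves only by the tool drive_tool, never from a script. Its argument "increments" is text: rows parted by semicolons, each of 7 numbers parted by spaces: the shift along the tool's x, y, z in m, then the turn, a rotation vector about the tool's x, y, z in degrees, then the closure, from 0 (fully open) to 1 (shut). In form: tx ty tz ax ay az jaw; .... A call has 1 to 20 rows; each row is the pose to reach, as a shift and turn from the pose commanded when the call began, along the tool's axes at that moment; what a row does not reach only later rows make up. A row lasts 1/10 s, in which the tool goes at most 50 mm and 8.59 degrees, less where a joint would pass 70% of its speed; a pose out of reach is approached as far as the arm can. A call with a gripper value outside its range is refused whole. The fingers move at their own pace and stop on an object; the grip force is fixed at half the most. Time passes only in rows, so rows that repeat a pose let the fingers close. It gives the time, the measured TCP pose, the force, the opening and the grip force at its end, in the units of the state.
- robot.get_state(): the state, without advancing time (a new reading comes with each control period).
- viewer.snapshot(name): name is "scene" or "top" or "wrist"; returns the picture (420x560x3 uint8, red, green, blue); there is no depth.
- viewer.calibration(name): a dict with "fx", "fy", "cx", "cy" (pixels), "k1" (the pictures are not rectified: a ray, as slopes to the right and down, at radius r is drawn at 1 + k1 r^2 times it, then the intrinsics apply), "R" (3x3) and "t" (3): a world point X has camera coordinates R X + t; the wrist camera has in their place "mount" (4x4, takes a point from camera to tool coordinates, whose origin is the TCP and whose axes are the flange's). Camera axes: x right, y down, z forward; pixel columns grow to the right and rows downward; lengths in m; the calibration is good to about 2 mm. A picture is of the moment at which its call begins: read the wrist's pose just before it. calibration takes no time and is no camera call.
- robot.hand_in(): hands the job in; it is judged then, once.
The state is a dict: "time_s": time; "joints": joint angles; "qd": joint speeds; "tau": joint torques, N m; "ee_pos": TCP position; "tool_rot": TCP orientation; "contact_force": force on the tool from outside, world axes, zero at the start; "wrist_torque": the same for the moment, N m; "finger_gap": finger opening in m; "grip_force": force on a finger pad.
Only numpy, scipy, OpenCV 4.12 (cv2) and the standard library are available. Lean on these libraries where they do the work, as an engineer would, in place of code of your own. Each camera call takes 0.05 s, during which the arm holds its last target. There are 200 camera calls.

TASK

First zero the push gauge while nothing touches its orange stop: turn the dark bezel until its red zero mark lies in line with the needle. Then take the aluminium lamp bracket, set it flat on the plywood bed with its front edge square and centred on the orange sprung stop, and push the stop back with the bracket, not with your fingers, until the needle stands in the middle of the green sector, never letting it get into the red. Finish while still holding the bracket there with that steady push, so that I can drive its screws, and leave the other things on the shelf where they are.

Things in the scene. Friction and masses are not known exactly. Their poses are not given: they have to be found in the camera images.
- jig: Fixture fixed to the shelf: plywood bed, top 10 mm above the shelf, from -100 to +140 mm along its x and +-50 mm along y, with a blue gauge housing (66 x 66 mm, top at 34 mm) at the +x end. Origin on the shelf surface. x is the pressing direction, from the open bed to the stop and gauge; z up. Place and yaw vary.
- plunger: Orange sprung stop: plate 60 mm wide (y), 10 mm thick, 12 to 30 mm above the shelf, on a rod into the gauge. Origin at the middle of its pressing face, which looks to the jig's -x; at rest 30 mm along x from the jig's origin and 21 mm above the shelf; axes as the jig's. Slides up to 20 mm to +x against a spring of 1 N per mm, no preload (10 mm = 10 N).
- needle (a joint): Angle of the gauge needle (rad, clockwise seen from above); 0 with the stop untouched, needle along the jig's +y. Turns 0.1 rad per mm (per newton) of push. On the zeroed dial the green sector is 0.75 to 1.25 rad (7.5 to 12.5 N), the red starts at 1.6 rad.
- bezel (a joint): Angle of the bezel with its dial face (rad, clockwise seen from above); 0 when the red zero mark is in line with the needle at rest. Starts 0.5 to 1.4 rad clockwise of zero, so it must be turned counter-clockwise. Stays where left (friction 0.04 N m).
- dial_center (a point): On the bezel's vertical axis at its top, 60 mm above the shelf, 95 mm along x from the jig's origin; axes as the jig's. The bezel is a round dark rim 62 mm across, 24 mm tall (36 to 60 mm above the shelf), to be gripped across its diameter from above at any yaw.
- zero_mark (a point): The red zero mark on top of the bezel's rim, 28 mm from the bezel's axis.
- bracket: Loose aluminium lamp bracket, about 140 g: base plate 70 (x) x 60 (y) x 8 mm, two dark screw holes near the front; upright lug to grip, 14 mm thick (x), 44 mm wide (y), centred at x = -20 mm, top 54 mm above the underside. Origin: centre of the underside; +x to the front edge, which goes against the stop. Starts on the shelf left or right of the fixture.
- bracket_front (a point): Middle of the bracket's front edge, 35 mm along x from its origin and 4 mm above its underside.
- funnel: White plastic funnel standing mouth down, 80 mm across, 85 mm tall, 40 g, on the other side of the fixture from the bracket; origin at the centre of its underside. Leave alone.
- tape: Roll of packing tape lying flat, 104 mm across, 48 mm tall; origin at the centre of its underside. Leave alone.
- screwdriver: Screwdriver with a black handle and chrome shank, 200 mm long, lying on the shelf; origin on its underside. Leave alone.
- lamp: Yellow battery lamp with a toggle switch, 76 mm across, 122 mm tall, standing; origin at the centre of its underside. Leave alone.
Mind the look-alikes: they are no part of the job. There is more than one size of the bracket; the one meant has the size given above.

How it is judged:
On the way, in this order (a step that is already met when the one before it is completed fails the run):
1. the bezel is zeroed (within 0.1 rad) with the stop untouched (value of joint bezel between -0.1 and 0.1 rad and value of joint needle below 0.1 rad), for 0.3 s.
2. the bracket presses the stop so that the needle is in the green (value of joint needle between 0.65 and 1.35 rad and contact force between bracket and plunger above 5.5 N), for 0.5 s.
At the end, for the whole second after the job is handed in: Fingers still hold or push the bracket: front edge on the stop with 5.5-14.5 N, needle steady at 0.65-1.35 rad, centred within 10 mm, square within 0.12 rad, level within 0.1 rad, underside within 5 mm of the bed; the robot does not touch the stop; bezel within 0.12 rad of zero (all of step 2 and value of joint bezel between -0.12 and 0.12 rad and velocity of joint needle between -0.3 and 0.3 rad/s and contact force between bracket and plunger below 14.5 N and contact force between each of the arm, the fingers and plunger below 0.5 N and contact force between the fingers and bracket above 2 N and angle between the x axis of bracket and the x axis of jig, either way round below 0.12 rad and angle between bracket's own z axis and vertical below 0.1 rad and y of bracket_front in the frame of plunger between -0.01 and 0.01 m and x of bracket_front in the frame of plunger between -0.005 and 0.005 m and z of bracket in the frame of jig below 0.015 m); the arm keeps its last pose, push and grip.
It fails at once if the needle gets well into the red (past 1.7 rad) (value of joint needle above 1.7 rad).
It fails at once if a bystander is moved by more than 20 mm (distance of any of funnel, tape, screwdriver, lamp from where it was at the start of the episode above 0.02 m).
It fails at once if the fingers push the stop (contact force between any of the fingers, the arm and plunger above 3 N).
It also fails if it takes over 58 s, if anything falls off the work surface, if the arm or the gripper's body presses on something with over 40 N, if the wrist force passes 120 N, or if a joint passes its speed limit or range.

## Working session

There is one attempt and no reset: what is moved stays moved. The work goes in short steps, Python scripts to look and compute and a tool call to move; the robot and the scene stay as the last step left them, time stands still between calls to the robot, and variables do not carry over. Pictures are saved under pics/ and viewed, at most 10 in all, crops included, and the job is handed in when it is done.

Besides the shell and the picture viewer there is one more tool, called after ">>>" as name(argument=value, ...) on one line, values as JSON. drive_tool: Moves the arm, as the interface text tells. Its arguments: {"type":"object","properties":{"increments":{"type":"string"}},"required":["increments"]}

```bash
mkdir -p pics; cat > h.py <<'E'
import numpy as np, cv2
from bench import robot, viewer
from scipy.spatial.transform import Rotation as Rn
def snap(n,f,crop=None,s=1):
    im=viewer.snapshot(n)[:,:,::-1]; cv2.imwrite('pics/raw_'+f,im)
    if crop: a,b,c,d=crop; im=im[b:d,a:c]
    cv2.imwrite('pics/'+f,cv2.resize(im,None,fx=s,fy=s,interpolation=cv2.INTER_CUBIC))
def cam(n,st=None):
    c=viewer.calibration(n)
    if 'R' in c: return c,np.array(c['R']),np.array(c['t'])
    st=st or robot.get_state(); q=st['tool_rot']; T=np.eye(4); T[:3,:3]=Rn.from_quat([q[1],q[2],q[3],q[0]]).as_matrix(); T[:3,3]=st['ee_pos']
    M=np.linalg.inv(T@np.array(c['mount'])); return c,M[:3,:3],M[:3,3]
def pix2w(n,uv,z,st=None):
    c,R,t=cam(n,st); u,v=uv; xd=np.array([(u-c['cx'])/c['fx'],(v-c['cy'])/c['fy']]); x=xd.copy()
    for _ in range(20): x=xd/(1+c['k1']*(x@x))
    d=R.T@np.array([x[0],x[1],1]); o=-R.T@t; return o+d*(z-o[2])/d[2]
def w2pix(n,X,st=None):
    c,R,t=cam(n,st); p=R@np.array(X)+t; x=p[:2]/p[2]; x=x*(1+c['k1']*(x@x)); return np.array([c['fx']*x[0]+c['cx'],c['fy']*x[1]+c['cy']])
E
python3 - <<'E'
from h import *
a=viewer.snapshot('top')[:,:,::-1];b=viewer.snapshot('scene')[:,:,::-1]
cv2.imwrite('pics/raw_top.png',a);cv2.imwrite('pics/raw_scene.png',b)
cv2.imwrite('pics/t.png',cv2.resize(a,(784,588)));cv2.imwrite('pics/s.png',cv2.resize(b,(784,588)))
print(robot.get_state(),robot.grip_point_offset)
E
```

```text
{'time_s': 0.1, 'joints': array([ 9.86799738e-01,  3.26864068e-01, -1.93461531e-01,  1.05204226e+00,
        2.28845997e-05,  1.43661974e+00]), 'qd': array([ 0.00069102,  0.00030517,  0.00239901,  0.00062896, -0.00058361,
       -0.00029963]), 'tau': array([ 1.29854387e-03, -4.44238865e+01,  2.63039088e+01,  7.85474957e-03,
       -9.39366737e-05, -1.67126387e-05]), 'ee_pos': array([0.23882171, 0.49486081, 0.23059175]), 'tool_rot': array([-2.86845626e-04,  2.23018571e-01,  9.74813879e-01, -7.31627018e-04]), 'contact_force': array([ 0.37749912, -0.19905715, -0.67313319]), 'wrist_torque': array([-0.02183914, -0.06981434,  0.02613611]), 'grip_force': 0.0, 'finger_gap': 0.08561722912734201} 0.0187
```

View pics/t.png

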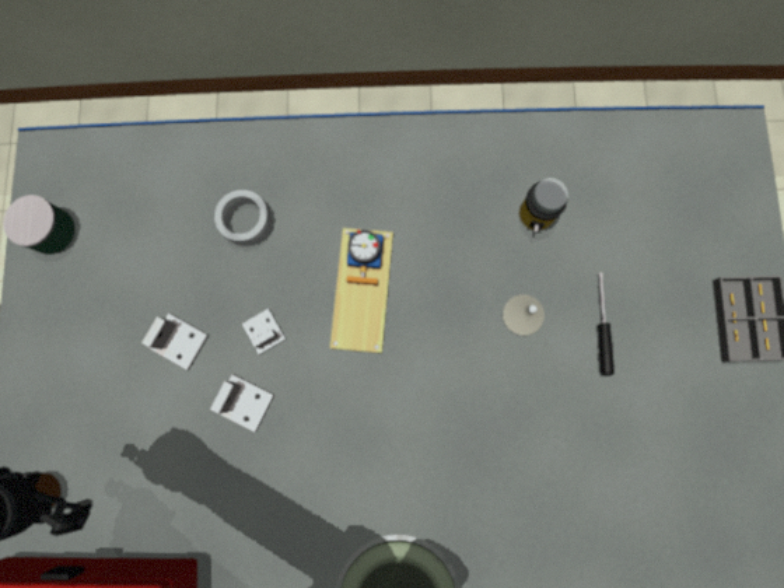

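View pics/s.png

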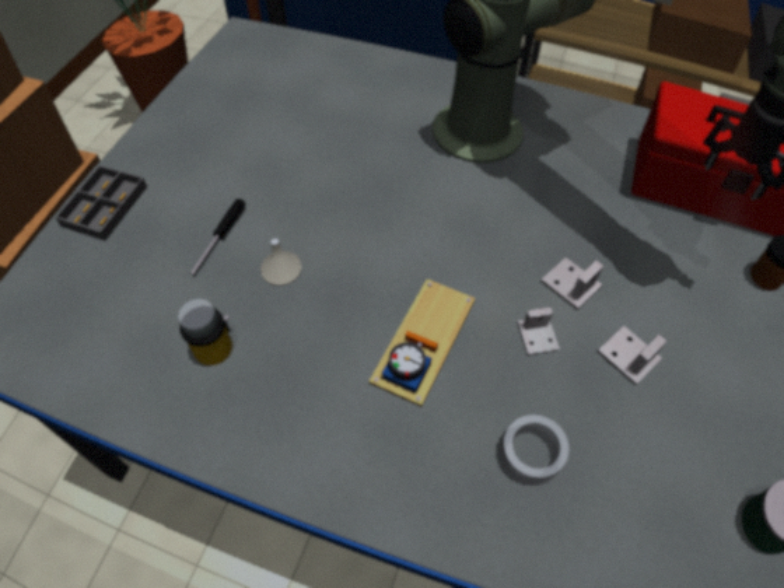

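The top view shows three brackets, at (263,331), (175,342) and (242,404), with the small one at (263,331). The jig is at about (362,290) with the dial at (365,247). Next I'll enlarge the crop and measure sizes.

```bash
python3 - <<'E'
from h import *
im=cv2.imread('pics/raw_top.png')
cv2.imwrite('pics/t2.png',cv2.resize(im[155:315,90:290],None,fx=4,fy=3.75*4/3.75,interpolation=cv2.INTER_CUBIC)[:600])
E
```

```text
(no output)
```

View pics/t2.png

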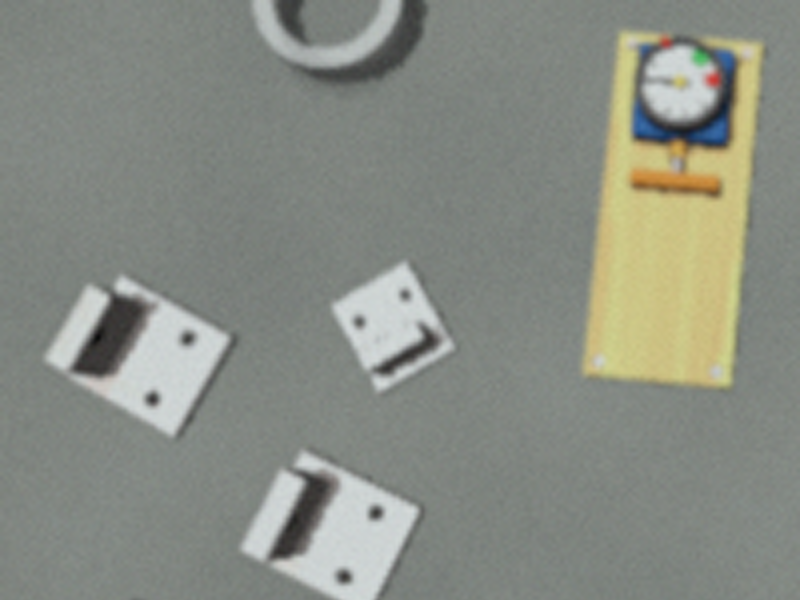

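```bash
python3 - <<'E'
from h import *
W=lambda p,z:pix2w('top',(p[0]/4+89.5+.125,p[1]/4+154.5+.125),z)[:2]
B={'left':[(124,275),(233,338),(178,437)],'low':[(305,450),(421,508)],'small':[(380,392),(331,305),(405,262),(455,348)]}
for n,P in B.items():
    Q=[W(p,.008) for p in P]; print(n,[q.round(4) for q in Q],[round(np.linalg.norm(Q[i+1]-Q[i])*1e3,1) for i in range(len(Q)-1)])
for n in ['left','low']: pass
h={'left':[(188,338),(152,399)],'low':[(376,513),(344,577)],'small':[(404,295),(359,322)]}
for n,(a,b) in h.items(): print(n,'holes',np.linalg.norm(W(a,.008)-W(b,.008)))
P=[W(p,.01) for p in [(618,32),(763,42),(731,387),(583,373)]]
print('bed',[p.round(4) for p in P],[np.linalg.norm(P[i]-P[i-1]) for i in range(4)])
print('dial',W((681,82),.06), 'plunger',W((631,176),.03),W((720,187),.03))
x=(P[0]-P[3]+P[1]-P[2]);x/=np.linalg.norm(x);o=sum(P)/4-.02*x
print('yaw',np.arctan2(x[1],x[0]),'origin',o,'dial pred',o+.095*x,'mark',W((666,42),.06)-W((681,82),.06))
E
```

```text
left [array([0.5433, 0.4397]), array([0.4979, 0.3617]), array([0.4313, 0.3979])] [np.float64(90.3), np.float64(75.8)]
low [array([0.4209, 0.3102]), array([0.3807, 0.2309])] [np.float64(88.9)]
small [array([0.4589, 0.2596]), array([0.519 , 0.2942]), array([0.5474, 0.2435]), array([0.4875, 0.2086])] [np.float64(69.4), np.float64(58.2), np.float64(69.3)]
left holes 0.04754147552118648
low holes 0.04682018977640174
small holes 0.03554173898628789
bed [array([0.7055, 0.0956]), array([ 0.6953, -0.0053]), array([0.4566, 0.0217]), array([0.4684, 0.1213])] [np.float64(0.23852428184513125), np.float64(0.10143225266160716), np.float64(0.2402499613279211), np.float64(0.10021477104588308)]
dial [0.65493114 0.04896426] plunger [0.59867296 0.08556356] [0.58949913 0.02572199]
yaw -0.11024285569637579 origin [0.56158671 0.0605384 ] dial pred [0.65601    0.05008653] mark [0.02766797 0.00957331]
```

Candidates in the crop: left (140,355) measures about 90x76 mm, and lower (330,525) about 89x75 mm. Small (393,327) measures 69x58 mm with its holes towards the upper left, so it is the 70x60 bracket meant, and t2.png confirms it. Next I move above the dial for a close look.

>>> drive_tool(increments="-0.569 -0.22 0.05 0 0 -60 0;-0.569 -0.22 0.05 0 0 -60 0;-0.569 -0.22 0.05 0 0 -60 0;-0.569 -0.22 0.05 0 0 -60 0;-0.569 -0.22 0.05 0 0 -60 0;-0.569 -0.22 0.05 0 0 -60 0;-0.569 -0.22 0.05 0 0 -60 0;-0.569 -0.22 0.05 0 0 -60 0;-0.569 -0.22 0.05 0 0 -60 0;-0.569 -0.22 0.05 0 0 -60 0;-0.569 -0.22 0.05 0 0 -60 0;-0.569 -0.22 0.05 0 0 -60 0;-0.569 -0.22 0.05 0 0 -60 0;-0.569 -0.22 0.05 0 0 -60 0;-0.569 -0.22 0.05 0 0 -60 0;-0.569 -0.22 0.05 0 0 -60 0;-0.569 -0.22 0.05 0 0 -60 0;-0.569 -0.22 0.05 0 0 -60 0;-0.569 -0.22 0.05 0 0 -60 0;-0.569 -0.22 0.05 0 0 -60 0")

```text
time_s: 2.1
ee_pos: [0.6557, 0.0504, 0.1816]
tool_rot: [0.0, -0.295, 0.956, -0.0]
contact_force: [0.0, -0.0, 0.5]
finger_gap: 0.0856
grip_force: 0.0
```

```bash
python3 - <<'E'
from h import *
st=robot.get_state(); print(st['ee_pos'],st['tool_rot'],st['time_s'],st['contact_force'])
snap('wrist','w1.png',s=1.4)
for X in [(.6555,.0495,.06),(.559,.06,.0)]: print(w2pix('wrist',X,st)*1.4)
E
```

```text
[0.65571281 0.05036338 0.18161914] [ 1.63880717e-04 -2.94665844e-01  9.55600340e-01 -6.48679464e-05] 2.1 [ 0.03334077 -0.01926492  0.53409445]
[391.91954753 278.53766051]
[489.48933083 141.5740158 ]
```

View pics/w1.png

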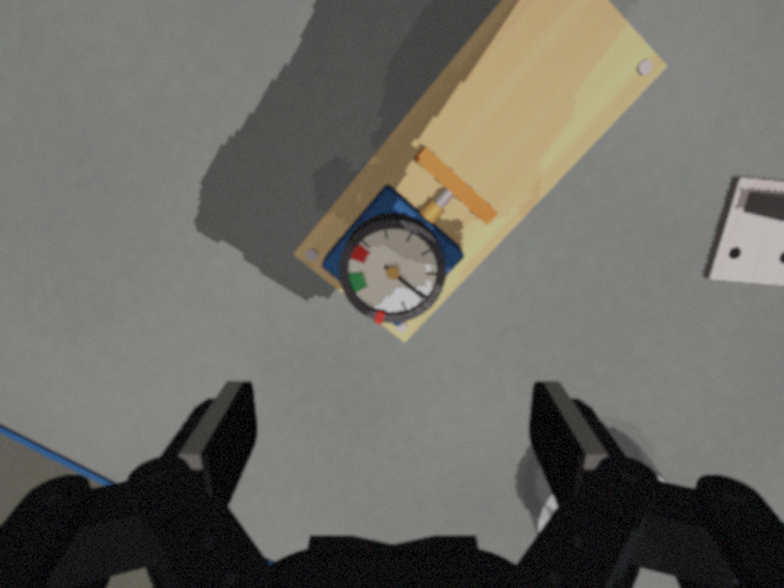

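The wrist view shows the rim centre at (393,269), the needle hub at (393,272) with its tip at (426,298), the zero mark at (380,317), and the stop from (420,155) to (494,217).

```bash
python3 - <<'E'
from h import *
im=cv2.imread('pics/raw_w1.png').astype(int); b,g,r=im[...,0],im[...,1],im[...,2]
m=(r>120)&(g<80)&(b<80); n,l,s,c=cv2.connectedComponentsWithStats(m.astype('uint8'))
for i in range(1,n):
    if s[i,4]>8: print('red',c[i]*1.4,s[i])
st=robot.get_state(); W=lambda p,z:pix2w('wrist',(p[0]/1.4,p[1]/1.4),z,st)[:2]
D=W((393,269),.06); D2=W((393,272),.055);M=W((380,317),.06);N=W((426,298),.055)
a=lambda v:np.arctan2(v[1],v[0])
print(D,D2,np.linalg.norm(M-D),'mark',a(M-D),'needle',a(N-D2),'jigy',np.pi/2-.11)
print('rim dia',np.linalg.norm(W((339,269),.06)-W((447,269),.06)))
p,q=W((418,158),.03),W((496,214),.03); print('plunger',p,q,a(p-q)-np.pi/2)
q=st['tool_rot'];R=Rn.from_quat([q[1],q[2],q[3],q[0]]).as_matrix();print(R.round(3),st['ee_pos'],R.T@(np.r_[D,0.06]-st['ee_pos']))
E
```

```text
red [359.69879518 253.7373494 ] [251 176  12  11  83]
red [378.93333333 316.1375    ] [267 222   8   9  48]
[0.65046763 0.04666522] [0.65316888 0.04850737] 0.030467988984477654 mark 0.34244423617259806 needle 1.480171017571801 jigy 1.4607963267948965
rim dia 0.061672860349245094
plunger [0.5928637  0.02540572] [0.5931182 0.0840885] -3.1459294148343453
[[-0.826 -0.563  0.   ]
 [-0.563  0.826 -0.   ]
 [-0.    -0.    -1.   ]] [0.65576417 0.05022836 0.18157008] [6.41265664e-03 5.90230993e-05 1.21568534e-01]
```

>>> drive_tool(increments="0.003 0 0.03 0 0 0 0;0.003 0 0.07 0 0 0 0;0.003 0 0.1 0 0 0 0;0.003 0 0.125 0 0 0 0;0.003 0 0.14 0 0 0 0;0.003 0 0.146 0 0 0 0;0.003 0 0.146 0 0 0 0;0.003 0 0.146 0 0 0 0.3;0.003 0 0.146 0 0 0 0.6;0.003 0 0.146 0 0 0 1;0.003 0 0.146 0 0 0 1;0.003 0 0.146 0 0 0 1;0.003 0 0.146 0 0 0 1;0.003 0 0.146 0 0 0 1")

```text
time_s: 3.55
ee_pos: [0.6542, 0.0489, 0.0375]
tool_rot: [0.001, -0.294, 0.956, 0.0]
contact_force: [-1.9, 2.0, 5.5]
finger_gap: 0.0602
grip_force: 64.3
```

>>> drive_tool(increments="0 0 0 0 0 -5 1;0 0 0 0 0 -10 1;0 0 0 0 0 -15 1;0 0 0 0 0 -20 1;0 0 0 0 0 -25 1;0 0 0 0 0 -30 1;0 0 0 0 0 -35 1;0 0 0 0 0 -40 1;0 0 0 0 0 -45 1;0 0 0 0 0 -50 1;0 0 0 0 0 -55 1;0 0 0 0 0 -60 1;0 0 0 0 0 -64.5 1;0 0 0 0 0 -64.5 1;0 0 0 0 0 -64.5 1")

```text
time_s: 5.05
ee_pos: [0.6533, 0.0493, 0.0375]
tool_rot: [-0.001, 0.759, -0.651, -0.0]
contact_force: [-4.7, 2.2, 7.1]
finger_gap: 0.0604
grip_force: 64.8
```

>>> drive_tool(increments="0 0 0 0 0 0 0.6;0 0 0 0 0 0 0.3;0 0 0 0 0 0 0;0 0 0 0 0 0 0;0 0 0 0 0 0 0;0 0 -0.02 0 0 0 0;0 0 -0.05 0 0 0 0;0 0 -0.08 0 0 0 0;0 0 -0.12 0 0 0 0;0 0 -0.144 0 0 0 0;0 0 -0.144 0 0 0 0;0 0 -0.144 0 0 0 0")

```text
time_s: 6.25
ee_pos: [0.6538, 0.0479, 0.1797]
tool_rot: [-0.0, 0.759, -0.651, 0.001]
contact_force: [0.2, -0.3, -1.3]
finger_gap: 0.0855
grip_force: 0.0
```

```bash
python3 - <<'E'
from h import *
st=robot.get_state(); print(st['ee_pos'],st['tool_rot'],st['time_s'],w2pix('wrist',(.6545,.049,.06),st))
snap('wrist','w2.png',(200,110,360,250),4)
import pickle; pickle.dump(st,open('st2.pkl','wb'))
E
```

```text
[0.65383804 0.04792756 0.17973536] [-4.08346364e-04  7.58809329e-01 -6.51312416e-01  6.10171714e-04] 6.25 [278.70336364 201.29326861]
```

View pics/w2.png

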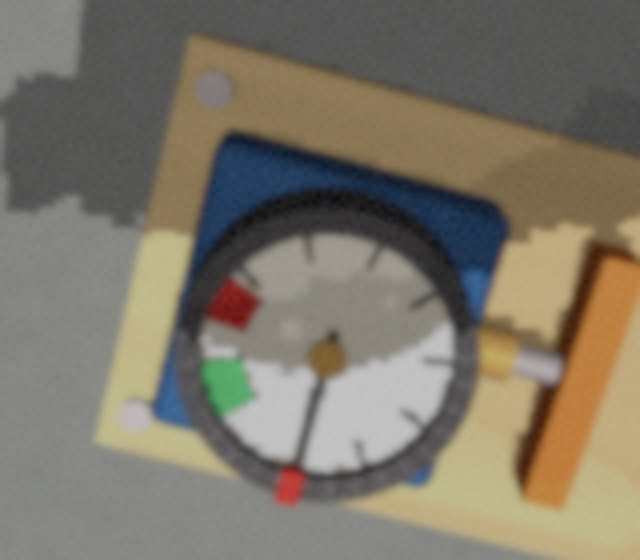

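Zero mark at (290,487) lies in line with the needle, which runs from hub (327,357) through (298,466), within about 1°. Next I refine the jig pose from bed corners (192,37) and (95,440) and compute the move to the bracket.

```bash
python3 - <<'E'
from h import *; import pickle
st=pickle.load(open('st2.pkl','rb')); W=lambda p,z:pix2w('wrist',(p[0]/4+199.6,p[1]/4+109.6),z,st)[:2]
a,b=W((192,37),.01),W((95,440),.01); e=W((640,155),.01)
yw=lambda v:np.arctan2(v[1],v[0])
print(a,b,np.linalg.norm(a-b),'yaw by end',yw(b-a)-np.pi/2,'by side',yw(a-e))
x=-np.array([np.cos(-.11),np.sin(-.11)]); print('origin',(a+b)/2+.14*x)
print('plunger',W((598,240),.03),W((522,498),.03),'hub',W((327,357),.055),'rim',W((327,345),.06))
q=st['tool_rot'];R=Rn.from_quat([q[1],q[2],q[3],q[0]]).as_matrix();print(R.round(3),'yyaw',np.degrees(yw(R[:2,1])))
print('to lug',R.T@(np.array([.4859,.2415,.18])-st['ee_pos']))
print(np.array(viewer.calibration('wrist')['mount']).round(3))
E
```

```text
[ 0.69101507 -0.00670218] [0.702839   0.09135141] 0.09876391266419994 yaw by end -0.1200070174890937 by side -0.1011674130447478
origin [0.55777318 0.05769358]
plunger [0.59727791 0.02077378] [0.60169172 0.08269546] hub [0.65247679 0.04818868] rim [0.6530955  0.04418349]
[[ 0.152 -0.988  0.001]
 [-0.988 -0.152 -0.   ]
 [ 0.    -0.001 -1.   ]] yyaw -171.28126188678434
to lug [-0.21679213  0.1366544  -0.00054338]
[[-0.001 -0.948 -0.318  0.082]
 [ 1.    -0.001 -0.001  0.001]
 [ 0.    -0.318  0.948 -0.142]
 [ 0.     0.     0.     1.   ]]
```

>>> drive_tool(increments="-0.217 0.137 0 0 0 -21.3 0;-0.217 0.137 0 0 0 -21.3 0;-0.217 0.137 0 0 0 -21.3 0;-0.217 0.137 0 0 0 -21.3 0;-0.217 0.137 0 0 0 -21.3 0;-0.217 0.137 0 0 0 -21.3 0;-0.217 0.137 0 0 0 -21.3 0;-0.217 0.137 0 0 0 -21.3 0;-0.217 0.137 0 0 0 -21.3 0;-0.217 0.137 0 0 0 -21.3 0")

```text
time_s: 7.3
ee_pos: [0.486, 0.2407, 0.1789]
tool_rot: [0.0, 0.866, -0.501, -0.0]
contact_force: [-0.0, -0.6, -0.2]
finger_gap: 0.085
grip_force: 0.0
```

```bash
python3 - <<'E'
from h import *
st=robot.get_state(); print(st['ee_pos'],st['tool_rot'],st['time_s'],w2pix('wrist',(.486,.2415,.054),st)*1.4)
snap('wrist','w3.png',s=1.4)
import pickle; pickle.dump(st,open('st3.pkl','wb'))
E
```

```text
[0.48598774 0.24068892 0.1789238 ] [ 1.74682881e-04  8.65604841e-01 -5.00727699e-01 -1.35996067e-05] 7.3 [390.29962497 278.14634196]
```

View pics/w3.png

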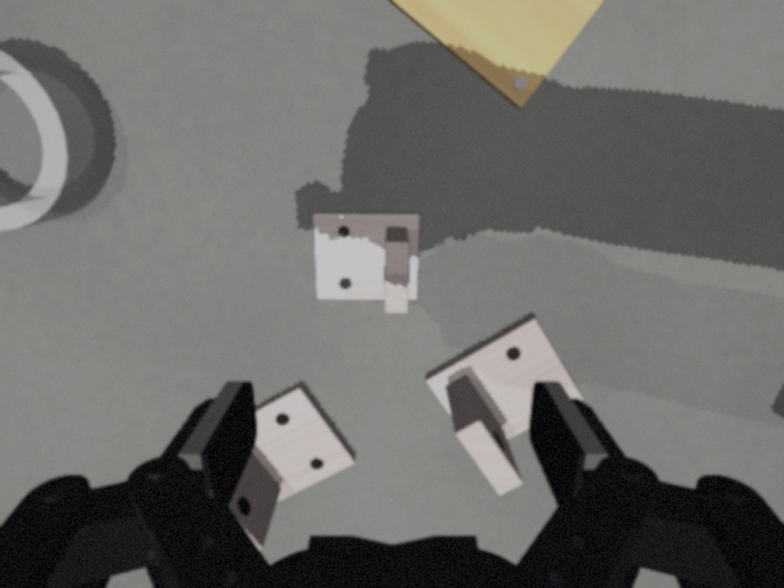

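The bracket's plate corners are at (314,213), (420,213), (417,300) and (317,300), with the lug top centred near (397,278). That is about 4 mm to tool +y of the prediction, with the yaw matching.

>>> drive_tool(increments="0 0.004 0.04 0 0 0 0;0 0.004 0.08 0 0 0 0;0 0.004 0.115 0 0 0 0;0 0.004 0.14 0 0 0 0;0 0.004 0.153 0 0 0 0;0 0.004 0.159 0 0 0 0;0 0.004 0.159 0 0 0 0;0 0.004 0.159 0 0 0 0.3;0 0.004 0.159 0 0 0 0.6;0 0.004 0.159 0 0 0 1;0 0.004 0.159 0 0 0 1;0 0.004 0.159 0 0 0 1;0 0.004 0.159 0 0 0 1;0 0.004 0.159 0 0 0 1;0 0.004 0.159 0 0 0 1;0 0.004 0.159 0 0 0 1")

```text
time_s: 8.95
ee_pos: [0.482, 0.24, 0.0208]
tool_rot: [-0.0, 0.866, -0.5, 0.0]
contact_force: [-0.6, 0.1, 5.8]
finger_gap: 0.0133
grip_force: 59.4
```

>>> drive_tool(increments="0 0 -0.03 0 0 0 1;0 0 -0.06 0 0 0 1;0.04 0.012 -0.06 0 0 6 1;0.08 0.025 -0.06 0 0 13 1;0.12 0.037 -0.06 0 0 20 1;0.15 0.046 -0.06 0 0 27 1;0.174 0.053 -0.06 0 0 33 1;0.174 0.053 -0.06 0 0 36.3 1;0.174 0.053 -0.05 0 0 36.3 1;0.174 0.053 -0.03 0 0 36.3 1;0.174 0.053 -0.03 0 0 36.3 1;0.174 0.053 -0.03 0 0 36.3 1")

```text
time_s: 10.15
ee_pos: [0.5215, 0.0632, 0.0494]
tool_rot: [-0.001, -0.668, 0.744, 0.001]
contact_force: [-0.2, -0.0, -1.3]
finger_gap: 0.0133
grip_force: 58.8
```

```bash
python3 - <<'E'
from h import *
st=robot.get_state(); print(st['ee_pos'],st['tool_rot'],st['time_s'],st['contact_force'],st['finger_gap'])
snap('wrist','w4.png',s=1.4)
import pickle; pickle.dump(st,open('st4.pkl','wb'))
E
```

```text
[0.52151464 0.06315194 0.04940984] [-0.00097862 -0.66796488  0.74419158  0.00092253] 10.15 [-0.15778327 -0.04671241 -1.28896694] 0.01326324964907409
```

View pics/w4.png

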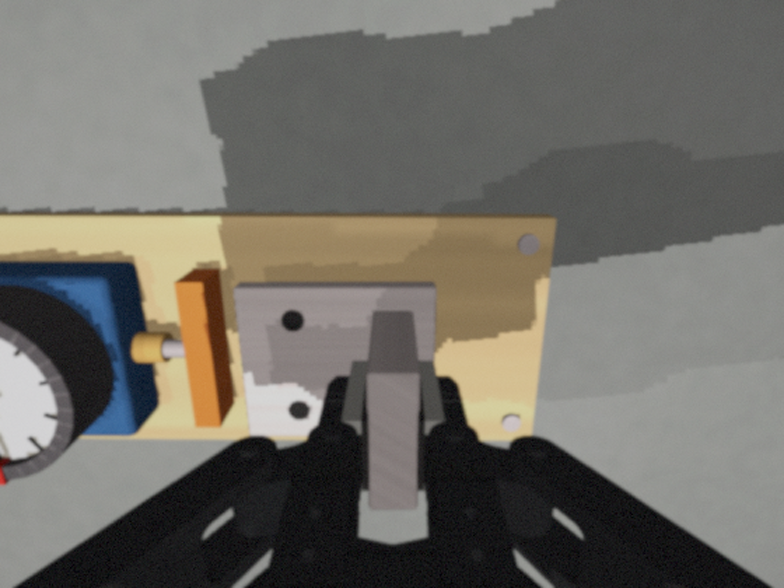

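```bash
python3 - <<'E'
from h import *; import pickle
st=pickle.load(open('st4.pkl','rb')); W=lambda p,z:pix2w('wrist',(p[0]/1.4,p[1]/1.4),z,st)
q=st['tool_rot'];R=Rn.from_quat([q[1],q[2],q[3],q[0]]).as_matrix(); T=lambda p,z:(R.T@(W(p,z)-st['ee_pos']))*1e3
zb=st['ee_pos'][2]-.0208+.008
print('yyaw',np.degrees(np.arctan2(R[1,1],R[0,1])))
for n,p,z in [('bf1',(236,287),zb),('bf2',(250,434),zb),('bb1',(436,287),zb),('p1',(178,282),.03),('p2',(196,426),.03),('p3',(221,426),.03),('p4',(204,281),.03),('bed',(555,218),.01),('bed2',(534,440),.01),('bedL',(0,216),.01),('bedL2',(80,437),.01)]: print(n,T(p,z).round(1),W(p,z)[:2].round(4))
E
```

```text
yyaw 173.82044968744145
bf1 [ 31.5 -52.6  12.7] [0.5704 0.0262]
bf2 [-27.2 -53.5  12.7] [0.5776 0.0844]
bb1 [31.4 15.3 12.8] [0.5029 0.0336]
p1 [ 31.2 -75.2  19.2] [0.5929 0.024 ]
p2 [-28.2 -76.7  19.2] [0.6008 0.0829]
p3 [-28.2 -66.9  19.2] [0.591 0.084]
p4 [ 31.6 -65.9  19.2] [0.5836 0.0247]
bed [50.1 62.4 39.6] [0.454  0.0201]
bed2 [-49.6  63.7  39.6] [0.4634 0.1193]
bedL [  51.4 -149.3   39. ] [ 0.6643 -0.0041]
bedL2 [ -47.8 -139.3   39. ] [0.665  0.0957]
```

>>> drive_tool(increments="0 0 0.006 0 0 0 1;0 0 0.012 0 0 0 1;0 0 0.016 0 0 0 1;0 0 0.018 0 0 0 1;0 0 0.018 0 0 0 1;0 0 0.018 0 0 0 1")

```text
time_s: 10.8
ee_pos: [0.5228, 0.0626, 0.0323]
tool_rot: [-0.0, -0.667, 0.745, 0.0]
contact_force: [0.2, -0.7, -1.2]
finger_gap: 0.0132
grip_force: 58.8
```

>>> drive_tool(increments="0 0 0.001 0 0 0 1;0 -0.002 0.0015 0 0 0 1;0 -0.005 0.0015 0 0 0 1;0 -0.008 0.0015 0 0 0 1;0 -0.01 0.0015 0 0 0 1;0 -0.01 0.0015 0 0 0 1;0 -0.01 0.0015 0 0 0 1")

```text
time_s: 11.5
ee_pos: [0.533, 0.0615, 0.0308]
tool_rot: [0.0, -0.667, 0.745, -0.0]
contact_force: [1.3, 1.4, -0.4]
finger_gap: 0.0133
grip_force: 59.1
```

>>> drive_tool(increments="0 -0.001 0 0 0 0 1;0 -0.002 0 0 0 0 1;0 -0.003 0 0 0 0 1;0 -0.004 0 0 0 0 1;0 -0.005 0 0 0 0 1;0 -0.006 0 0 0 0 1;0 -0.007 0 0 0 0 1;0 -0.008 0 0 0 0 1;0 -0.008 0 0 0 0 1;0 -0.008 0 0 0 0 1")

```text
time_s: 12.5
ee_pos: [0.538, 0.061, 0.0309]
tool_rot: [-0.002, -0.667, 0.745, 0.002]
contact_force: [-9.1, 0.2, 10.5]
finger_gap: 0.0133
grip_force: 60.6
```

```bash
python3 - <<'E'
from h import *
st=robot.get_state(); print(st['ee_pos'],st['tool_rot'],st['contact_force'],st['wrist_torque'])
im=viewer.snapshot('wrist')[:,:,::-1];tp=viewer.snapshot('top')[:,:,::-1]
c=cv2.resize(tp[150:215,225:295],(420,390),interpolation=cv2.INTER_CUBIC)
o=np.zeros((420,800,3),'uint8');o[:,:380]=im[:,:380]; o[:390,380:800]=c; cv2.imwrite('pics/w5.png',o)
import pickle; pickle.dump(st,open('st5.pkl','wb'))
E
```

```text
[0.53798718 0.06101453 0.03085846] [-0.00154072 -0.6674105   0.74468651  0.00168759] [-9.12923331  0.20269565 10.51658916] [ 0.15199372  1.61657318 -0.07811002]
```

View pics/w5.png

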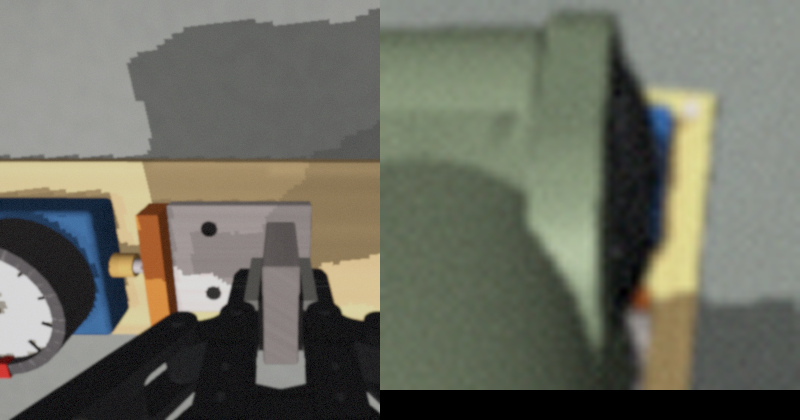

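>>> drive_tool(increments="0 0 -0.001 0 0 0 1;0 0 -0.002 0 0 0 1;0 0 -0.002 0 0 0 1;0 -0.001 -0.002 0 0 0 1;0 -0.002 -0.002 0 0 0 1;0 -0.002 -0.002 0 0 0 1;0 -0.002 -0.002 0 0 0 1")

```text
time_s: 13.3
ee_pos: [0.5407, 0.0606, 0.0319]
tool_rot: [-0.001, -0.667, 0.745, 0.001]
contact_force: [-5.9, 1.9, -1.3]
finger_gap: 0.0131
grip_force: 59.1
```

```bash
python3 - <<'E'
from h import *
st=robot.get_state(); print(st['ee_pos'],st['tool_rot'],st['contact_force'],st['wrist_torque'],st['time_s'])
p=w2pix('scene',(.654,.0486,.06)); print(p)
u,v=int(p[0])-35,int(p[1])-35; print(u,v)
snap('scene','w6.png',(u,v,u+90,v+70),8)
E
```

```text
[0.5407174  0.06064028 0.03193835] [-0.00130104 -0.66736077  0.74473212  0.00140671] [-5.86092777  1.85118154 -1.32940616] [ 0.27776484  1.4903675  -0.08778596] 13.3
[289.3082418 255.5657645]
254 220
```

View pics/w6.png

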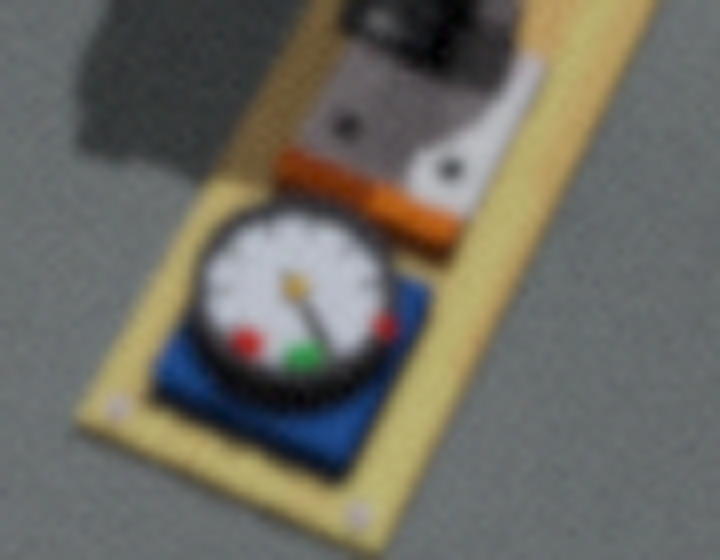

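The needle points to about (325,350), just short of the green at (302,357), so about 0.6 rad. That agrees with the 5.9 N reading with the bracket clear of the bed. I'll push about 4 N more.

>>> drive_tool(increments="0 -0.001 0 0 0 0 1;0 -0.002 0 0 0 0 1;0 -0.003 0 0 0 0 1;0 -0.004 0 0 0 0 1;0 -0.005 0 0 0 0 1;0 -0.005 0 0 0 0 1;0 -0.005 0 0 0 0 1;0 -0.005 0 0 0 0 1")

```text
time_s: 14.15
ee_pos: [0.5443, 0.0602, 0.0319]
tool_rot: [-0.002, -0.667, 0.745, 0.002]
contact_force: [-9.2, 1.9, 2.7]
finger_gap: 0.0136
grip_force: 59.8
```

>>> drive_tool(increments="0 -0.0007 -0.0003 0 0 0 1;0 -0.0007 -0.0003 0 0 0 1;0 -0.0007 -0.0003 0 0 0 1;0 -0.0007 -0.0003 0 0 0 1;0 -0.0007 -0.0003 0 0 0 1;0 -0.0007 -0.0003 0 0 0 1")

```text
time_s: 14.75
ee_pos: [0.5446, 0.0602, 0.032]
tool_rot: [-0.002, -0.667, 0.745, 0.003]
contact_force: [-11.1, 1.6, 1.2]
finger_gap: 0.0131
grip_force: 59.6
```

```bash
python3 - <<'E'
from h import *
st=robot.get_state(); print(st['ee_pos'],st['tool_rot'],st['contact_force'],st['time_s'])
a=viewer.snapshot('scene')[220:290,254:344,::-1]; w=viewer.snapshot('wrist')[100:340,:380,::-1]
o=np.zeros((560,800,3),'uint8'); o[:311,:400]=cv2.resize(a,(400,311),interpolation=cv2.INTER_CUBIC); o[320:,:380]=w; o[:,400:]=0
b=cv2.resize(a[15:55,15:60],(400,356),interpolation=cv2.INTER_CUBIC); o[:356,400:]=b
cv2.imwrite('pics/w7.png',o)
E
```

```text
[0.54461564 0.06020013 0.03201785] [-0.00235061 -0.6674028   0.74468894  0.00252069] [-11.07771735   1.59279025   1.17846198] 14.75
```

View pics/w7.png

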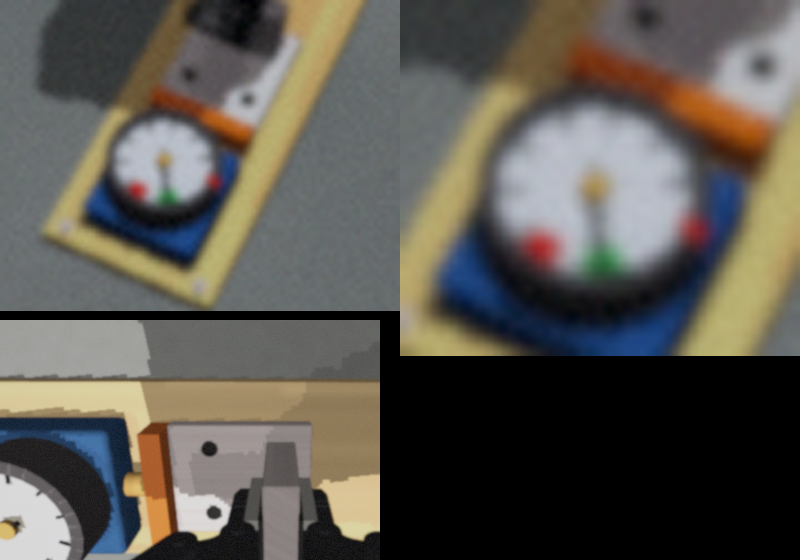

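The needle now runs from (595,188) to about (602,250), into the middle of the green at (603,262). The bracket sits square and centred on the stop, and the zero mark is unchanged. The force is steady at about 10 N. I'll hold briefly so step 2 is met, then hand in.

>>> drive_tool(increments="0 0 0 0 0 0 1;0 0 0 0 0 0 1;0 0 0 0 0 0 1;0 0 0 0 0 0 1;0 0 0 0 0 0 1;0 0 0 0 0 0 1;0 0 0 0 0 0 1;0 0 0 0 0 0 1")

```text
time_s: 15.65
ee_pos: [0.5446, 0.0602, 0.032]
tool_rot: [-0.002, -0.667, 0.745, 0.003]
contact_force: [-10.4, 0.5, 1.7]
finger_gap: 0.0131
grip_force: 59.6
```

```bash
python3 - <<'E'
from h import *
st=robot.get_state(); print(st['ee_pos'],st['contact_force'])
if 7.5<-st['contact_force'][0]<13: print(robot.hand_in())
E
```

```text
[0.54461928 0.06021208 0.03202715] [-10.43284018   0.53029184   1.74774207]
the job is handed in; nothing more can be done
None
```

I handed the job in with the gauge zeroed to within about 1° by eye and the arm still holding the bracket square and centred on the stop at about 10 N, the needle mid-green; the hand-in returned no verdict.

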